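# Start the oil filler plug of a gear reducer by hand

### The arm

A 6-joint arm with a two-finger parallel gripper is mounted at the origin on a cart in front of the work surface, level with it; the furniture and walls round the work are solid. World frame = base frame: x ahead of the robot, y to its left, z up, the work surface at z = 0. Lengths are in m, angles in rad, forces in N, time in s.
With the tool pointing down it reaches from about 0.275 to 1 m from the base axis. Payload 8.4 kg.
Tool frame: the origin (TCP) lies at the very end of the fingers, on their centre line; the grasp point (between the pads) lies 19 mm behind it; z points along the fingers, y is the line along which they close (so a half turn about z gives the same grasp; the last joint's range is limited). The gripper opens to 85 mm and grips with 20 to 120 N. Pads are 22 mm wide; open, the fingers measure 114 mm over their backs; the gripper's body (76 mm by 85 mm) begins 54 mm behind the grasp point. The pads swing forward as they close: fully open they stand 13 mm farther back than shut.
Start: joints at [1.182, 0.353, 1.633, -0, 1.155, -0.002], TCP at [0.236, 0.579, 0.192] pointing down, gripper open.
Joint ranges: [-2.63, 2.63], [-0.92, 2.1], [0.06, 2.66], [-1.3, 4.44], [0, 2.69], [-3.02, 3.02]. Speed limits (rad/s): [2.22, 2.22, 2.79, 3.14, 3.14, 3.14].

### API

Orientations are given as a rotation vector (axis times angle).
In Python, from cell import telemetry, camera, camera_model, sign_off gives the robot as it stands. The module is installed in compiled form; this text tells all that it offers.
- The arm moves only by the tool play_rows, never from a script. Its argument "targets" is a list of rows, each a list of 7 numbers: the turn, a rotation vector about the tool's x, y, z in degrees, then the shift along the tool's x, y, z in m, then the opening in per cent of the stroke, from 0 (shut) to 100 (fully open). In form: [[ax, ay, az, dx, dy, dz, grip], ...]. A call has exactly 5 rows; each row shifts and turns the commanded pose from where the row before left it, along the tool's axes as they then stand; what a row does not reach is not made up. A row lasts 1/12 s, in which the tool goes at most 41.7 mm and 7.16 degrees, less where a joint would pass 70% of its speed; a pose out of reach is approached as far as the arm can. A call with a gripper value outside its range is refused whole. The fingers move at their own pace and stop on an object; "newtons" is the grip in N (left out, the last holds). Time passes only in rows, so rows that do not move let the fingers close, or fill a call up. It gives the time, the measured TCP pose, the force, the opening and the grip force at its end, in the units of the state.
- telemetry.get_obs(): the state, without advancing time (a new reading comes with each control period).
- camera(name): name is "side" or "top"; returns (picture, depth): 420x560x3 uint8, red, green, blue; 420x560 float32, m along the optical axis (not along the pixel's ray), 0 where there is no reading.
- camera_model(name): a dict with "camera_matrix" (3x3 intrinsics, pixels), "extrinsics" (4x4, takes a point from camera to world coordinates). Camera axes: x right, y down, z forward; pixel columns grow to the right and rows downward; lengths in m; the calibration is good to about 2 mm. A picture is of the moment at which its call begins. camera_model takes no time and is no camera call.
- sign_off(): hands the job in; it is judged then, once.
The state is a dict: "time_s": time; "joint_positions": joint angles; "joint_velocities": joint speeds; "joint_efforts": joint torques, N m; "ee_pos": TCP position; "eef_rot": TCP orientation; "wrist_force": force on the tool from outside, world axes, zero at the start; "moment": the same for the moment, N m; "grip_width": finger opening in m; "finger_force": force on a finger pad.
Only numpy, scipy, OpenCV 4.12 (cv2) and the standard library are available. Lean on these libraries where they do the work, as an engineer would, in place of code of your own. Each camera call takes 0.05 s, during which the arm holds its last target. There are 200 camera calls.

### The job

The black oil filler plug only stands loose on top of the thread in the neck of the gear reducer. Grip it and turn it backward (anticlockwise from above) until you feel it drop off the end of the thread, then from there screw it forward one full turn, without forcing it and regripping as you need. Finish holding the plug still between the fingers, started straight in its thread, and leave the other things on the table where they are.

Things in the scene. Friction and masses are not known exactly. Their poses are not given: they have to be found in the camera images.
- plug_grip (a point): Centre of the plug's round grip cap (knurled black, 42 mm across, 35 mm tall; its flat top is 17.5 mm above this point); z axis up along the plug. Height above neck_mouth: 39 to 40 mm at the start, 36 mm just after the drop, 26 mm after one turn forward from there, 17.5 mm screwed home.
- plug: The oil filler plug, loose, about 0.16 kg: black cap, below it a 36 mm right-hand steel thread, two-start: clockwise from above is forward, down 10 mm a turn; turned backward it climbs 1.6 mm a rad and after 0.5 to 1.25 rad falls 5 mm, if the hand follows it down. The thread is oily: it turns easily, stays put when let go, may lean up to 5 degrees at first. Origin on its axis, 41.5 mm below plug_grip.
- plug_pointer (a point): Outer end of the raised radial rib on the flat top of the cap, 17 mm from the plug's axis and 19 mm above plug_grip: it shows how far the plug has been turned.
- neck_mouth (a point): Centre of the open mouth of the reducer's filler neck, an upright aluminium tube 51 mm across, in which the plug stands; the mouth is 143 mm above the table and the highest part of the reducer. z axis up. The plug's axis is the neck's axis, with 0.6 mm of play.
- reducer: Grey cast gear reducer fixed to the table: casing 124 x 130 mm and 101 mm high, round shaft covers on its two sides, motor flange at the back (reaching 78 mm behind its centre). Origin under its centre, x axis to the back; the filler neck stands 12 mm in front of the centre.
- oil_can: small red oil can with a long spout, 56 mm wide, 137 mm tall, standing; origin under its centre; a bystander, to be left alone.
- gear: steel spur gear lying flat, 60 mm across, 21 mm high; origin under its centre; a bystander, to be left alone.
- bearing: ball bearing lying flat, 52 mm across, 15 mm high; origin under its centre; a bystander, to be left alone.
- pliers: pliers with red handles lying flat, 183 mm long; origin under its centre; a bystander, to be left alone.
- bottle_1: small brown dropper bottle, 34 mm wide, 102 mm tall, standing; origin under its centre; a bystander, to be left alone.
Not all that is in view belongs to the job. Leave any green or pink look-alike of the plug alone.

How it is judged:
On the way:
1. the plug, turned backward past the end of the thread, has dropped by about one thread (5 mm) at that place (z of plug_grip in the frame of neck_mouth between 0.0345 and 0.0384 m and y of plug_pointer in the frame of neck_mouth above 0.0005 m and x of plug_pointer in the frame of neck_mouth above 0 m), for 0.1 s.
At the end, for the whole second after the job is handed in: The plug is held still by the fingers (over 3 N), screwed 0.75 to 1.25 turns in from the drop (grip centre 23.2 to 28.2 mm above the neck's mouth), upright within 0.08 rad and centred within 4 mm; the fingers do not rest on the reducer (z of plug_grip in the frame of neck_mouth between 0.0232 and 0.0282 m and horizontal distance between plug_grip and neck_mouth below 0.004 m and angle between plug_grip's own z axis and vertical below 0.08 rad and contact force between the fingers and plug above 3 N and contact force between the fingers and reducer below 1 N and linear speed of plug below 0.01 m/s and angular speed of plug below 0.15 rad/s); the arm keeps its last pose, push and grip.
It fails at once if the plug is forced: pressed or pulled on its thread with over 100 N (contact force between plug and reducer above 100 N).
It fails at once if another thing on the table (oil can, gear, bearing, pliers, bottle) is moved by over 30 mm (distance of any of oil_can, gear, bearing, pliers, bottle_1 from where it was at the start of the episode above 0.03 m).
It also fails if it takes over 61 s, if anything falls off the work surface, if the arm or the gripper's body presses on something with over 40 N, if the wrist force passes 120 N, or if a joint passes its speed limit or range.

## Working session

There is one attempt and no reset: what is moved stays moved. The work goes in short steps, Python scripts to look and compute and a tool call to move; the robot and the scene stay as the last step left them, time stands still between calls to the robot, and variables do not carry over. Pictures are saved under pics/ and viewed, at most 10 in all, crops included, and the job is handed in when it is done.

Besides the shell and the picture viewer there is one more tool, called after "Emit:" by a JSON object that holds its "api" and its "payload". play_rows: Moves the arm, as the interface text tells. Its arguments: {"type":"object","properties":{"targets":{"type":"array"},"newtons":{"type":"number"}},"required":["targets"]}

```bash
mkdir -p pics; python3 - <<'E'
from cell import *
import cv2,numpy as np
o=telemetry.get_obs(); print({k:np.round(v,3).tolist() for k,v in o.items()})
for n in("top","side"):
    p,d=camera(n); np.savez(f"pics/{n}0.npz",p=p,d=d); cv2.imwrite(f"pics/{n}0.png",p[:,:,::-1])
    m=camera_model(n); print(n,np.round(m["camera_matrix"],1).tolist(),np.round(m["extrinsics"],3).tolist())
a=cv2.imread("pics/top0.png");b=cv2.imread("pics/side0.png")
E
```

```text
{'time_s': 0.0, 'joint_positions': [1.182, 0.354, 1.634, -0.0, 1.155, -0.002], 'joint_velocities': [-0.001, -0.001, 0.001, 0.001, -0.001, -0.0], 'joint_efforts': [0.001, -60.525, -34.206, 0.0, 0.009, 0.0], 'ee_pos': [0.236, 0.578, 0.192], 'eef_rot': [-0.604, -3.083, 0.002], 'wrist_force': [-0.246, 0.14, -0.137], 'moment': [-0.033, -0.052, 0.013], 'finger_force': 0.0, 'grip_width': 0.085}
top [[468.2, 0.0, 285.7], [0.0, 468.2, 206.5], [0.0, 0.0, 1.0]] [[0.062, -0.977, 0.203, 0.28], [-0.998, -0.061, 0.009, 0.054], [0.004, -0.203, -0.979, 1.282], [0.0, 0.0, 0.0, 1.0]]
side [[391.6, 0.0, 278.5], [0.0, 391.6, 204.1], [0.0, 0.0, 1.0]] [[-1.0, -0.01, -0.016, 0.509], [0.007, 0.602, -0.799, 0.75], [0.018, -0.799, -0.602, 0.664], [0.0, 0.0, 0.0, 1.0]]
```

View pics/top0.png

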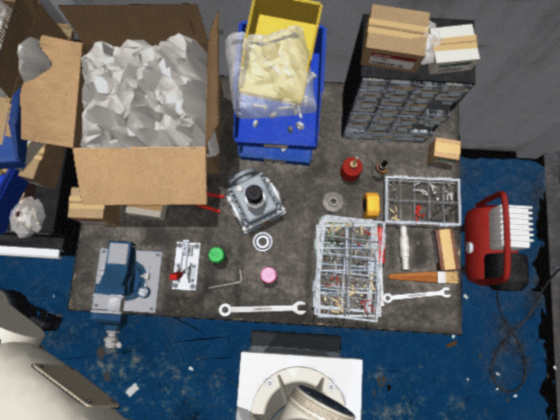

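View pics/side0.png

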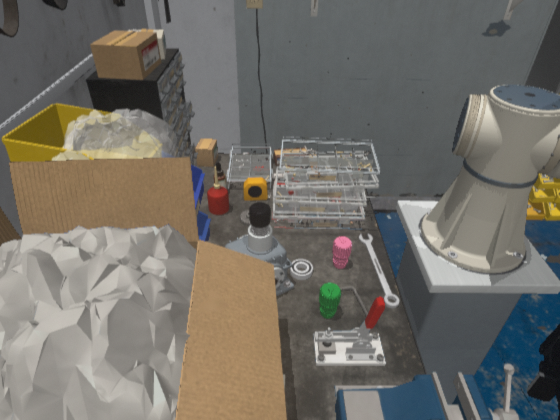

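Candidates: black cap at top (255,193) / side (260,213), on the grey reducer's neck; green (217,255) and pink (268,275) knobs lie on the table and are look-alikes. The black one fits the description; I'll confirm it in a crop and measure.

```bash
cat > h.py <<'E'
import numpy as np,cv2
from cell import *
def world(n,uv,z):
    m=camera_model(n);K=m["camera_matrix"];T=np.array(m["extrinsics"])
    uv=np.atleast_2d(uv).astype(float)
    r=np.c_[uv,np.ones(len(uv))]@np.linalg.inv(K).T@T[:3,:3].T
    return T[:3,3]+r*((z-T[2,3])/r[:,2])[:,None]
def pix(n,P):
    m=camera_model(n);c=np.linalg.inv(m["extrinsics"])@np.append(P,1);q=m["camera_matrix"]@c[:3];return q[:2]/q[2]
def cloud(n,d):
    m=camera_model(n);K=np.array(m["camera_matrix"]);T=np.array(m["extrinsics"])
    v,u=np.mgrid[:d.shape[0],:d.shape[1]]
    c=np.stack([u,v,np.ones_like(u)],-1)@np.linalg.inv(K).T*d[...,None]
    return c@T[:3,:3].T+T[:3,3]
E
python3 - <<'E'
from h import *
ims=[]
for n,(u,v),b in(("top",(255,193),(235,175,40,40)),("side",(260,213),(235,195,50,40))):
    f=np.load(f"pics/{n}0.npz");p,d=f["p"],f["d"];W=cloud(n,d)
    x,y,w,h=(u-35,v-30,70,60)
    ims.append(cv2.resize(p[y:y+h,x:x+w,::-1],(400,343),interpolation=cv2.INTER_CUBIC))
    m=(p.max(2)<60)&(d>0)&(W[...,2]>.13)&(W[...,2]<.22)
    k=np.zeros_like(m);k[v-25:v+25,u-25:u+25]=1;m&=k
    q=W[m];print(n,m.sum(),q.min(0).round(4),q.max(0).round(4))
    t=q[q[:,2]>np.percentile(q[:,2],98)-.005]
    tm=m&(W[...,2]>np.percentile(q[:,2],98)-.006)
    vv,uu=np.nonzero(tm);print("top px",len(t),uu.min(),uu.max(),vv.min(),vv.max(),t.mean(0).round(4), (uu.mean(),vv.mean()))
    print("ray", world(n,[[uu.mean(),vv.mean()]],.2005))
cv2.imwrite("pics/crop0.png",np.hstack(ims))
E
```

```text
top 128 [0.5136 0.124  0.1639] [0.5502 0.1572 0.2042]
top px 61 247 261 186 200 [0.5329 0.1422 0.2002] (np.float64(253.42666666666668), np.float64(193.21333333333334))
ray [[0.53190633 0.14211892 0.2005    ]]
side 445 [0.5137 0.1278 0.1651] [0.5551 0.1662 0.2023]
top px 193 250 270 203 215 [0.5347 0.1474 0.1993] (np.float64(259.487922705314), np.float64(208.7391304347826))
ray [[0.53403676 0.14990954 0.2005    ]]
```

View pics/crop0.png

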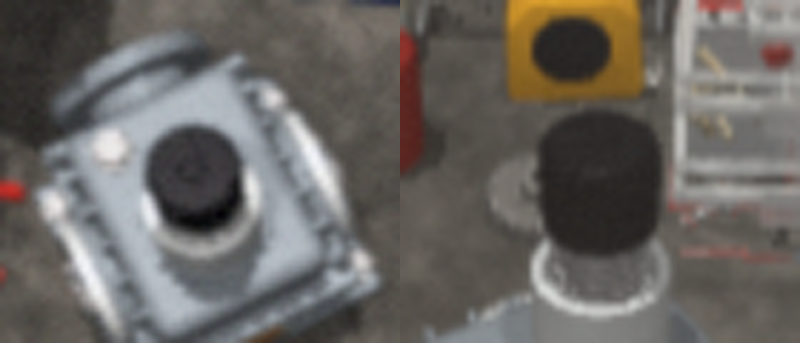

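The crop confirms it: a plain black cap on a steel thread above the bright neck rim. Its centre in the top view is about (254,193). The lateral position agrees between views to within a few mm. Next I check the transit corridor and the tool-frame shift.

```bash
python3 - <<'E'
from h import *
from scipy.spatial.transform import Rotation as R
o=telemetry.get_obs();M=R.from_rotvec(o["eef_rot"]).as_matrix();p=o["ee_pos"]
print(M.round(3)); tgt=np.array([.533,.1425,.26])
print("tool shift",(M.T@(tgt-p)).round(4))
f=np.load("pics/top0.npz");W=cloud("top",f["d"]);ok=f["d"]>0
for t in np.linspace(0,1,9):
    c=p+(tgt-p)*t
    m=ok&(np.hypot(W[...,0]-c[0],W[...,1]-c[1])<.09); print(c.round(3),W[m][:,2].max().round(3) if m.any() else None)
print(world("top",[[254.1,193.1]],.2).round(4))
# neck rim: bright pixels near z .143
for n in("top","side"):
    f=np.load(f"pics/{n}0.npz");W=cloud(n,f["d"]);g=f["p"].min(2)
    m=(g>165)&(abs(W[...,2]-.143)<.006)&(np.hypot(W[...,0]-.533,W[...,1]-.143)<.035)
    q=W[m];print(n,m.sum(),q.min(0).round(4),q.max(0).round(4))
E
```

```text
[[-0.926  0.377 -0.   ]
 [ 0.377  0.926 -0.001]
 [ 0.    -0.001 -1.   ]]
tool shift [-0.4399 -0.2916 -0.0678]
[0.236 0.578 0.192] 0.446
[0.273 0.524 0.2  ] 0.627
[0.31  0.469 0.209] 0.657
[0.347 0.415 0.217] 0.147
[0.384 0.36  0.226] 0.148
[0.421 0.306 0.234] 0.165
[0.459 0.251 0.243] 0.185
[0.496 0.197 0.251] 0.204
[0.533 0.142 0.26 ] 0.204
[[0.5324 0.1406 0.2   ]]
top 26 [0.5167 0.1194 0.1391] [0.5482 0.1671 0.1458]
side 46 [0.5173 0.134  0.137 ] [0.5587 0.1679 0.1445]
```

Corridor is clear (under 0.205 m, apart from the arm itself). The neck rim gives y≈0.1430, agreeing with the cap. Moving above it.

Emit:
{"api": "play_rows", "payload": {"targets": [[0,0,0,-0.0293,-0.0194,-0.012,100],[0,0,0,-0.0293,-0.0194,-0.012,100],[0,0,0,-0.0293,-0.0194,-0.012,100],[0,0,0,-0.0293,-0.0194,-0.012,100],[0,0,0,-0.0293,-0.0194,-0.012,100]], "newtons": 25}}

```text
time_s: 0.52
ee_pos: [0.3352, 0.4321, 0.2526]
eef_rot: [-0.603, -3.083, 0.001]
wrist_force: [0.4, 1.0, 1.2]
grip_width: 0.0853
finger_force: 0.0
```

Emit:
{"api": "play_rows", "payload": {"targets": [[0,0,0,-0.0293,-0.0194,-0.002,100],[0,0,0,-0.0293,-0.0194,-0.002,100],[0,0,0,-0.0293,-0.0194,0,100],[0,0,0,-0.0293,-0.0194,0,100],[0,0,0,-0.0293,-0.0194,0,100]]}}

```text
time_s: 0.93
ee_pos: [0.4344, 0.287, 0.2564]
eef_rot: [-0.604, -3.083, 0.0]
wrist_force: [0.9, 0.5, 0.4]
grip_width: 0.0855
finger_force: 0.0
```

Emit:
{"api": "play_rows", "payload": {"targets": [[0,0,0,-0.0293,-0.0194,0,100],[0,0,0,-0.0293,-0.0194,0,100],[0,0,0,-0.0293,-0.0194,0,100],[0,0,0,-0.0293,-0.0194,0,100],[0,0,0,-0.0293,-0.0194,0,100]]}}

```text
time_s: 1.35
ee_pos: [0.5335, 0.1418, 0.2563]
eef_rot: [-0.604, -3.083, 0.0]
wrist_force: [1.0, 1.4, -0.1]
grip_width: 0.0858
finger_force: 0.0
```

Emit:
{"api": "play_rows", "payload": {"targets": [[0,0,-7,0,0,0,100],[0,0,-7,0,0,0,100],[0,0,-7,0,0,0,100],[0,0,0,0,0,0,100],[0,0,0,0,0,0,100]]}}

```text
time_s: 1.77
ee_pos: [0.5328, 0.1435, 0.2562]
eef_rot: [-0.038, -3.141, 0.0]
wrist_force: [-0.4, -0.3, 0.5]
grip_width: 0.0854
finger_force: 0.0
```

```bash
cat >> h.py <<'E'
from scipy.spatial.transform import Rotation as R
def st(tgt=None):
    o=telemetry.get_obs();M=R.from_rotvec(o["eef_rot"]).as_matrix()
    for k in("time_s","ee_pos","joint_positions","wrist_force","moment","finger_force","grip_width"):print(k,np.round(o[k],4).tolist())
    print("xtool",M[:,0].round(3),"z",M[:,2].round(4),"clockwise yaw deg",-np.degrees(np.arctan2(M[1,0],M[0,0])).round(1))
    if tgt is not None:print("shift",(M.T@(np.array(tgt)-o["ee_pos"])).round(4))
E
python3 -c "
from h import *
st([.533,.1425,.26])"
```

```text
time_s 1.7667
ee_pos [0.5328, 0.1435, 0.2562]
joint_positions [0.2603, 0.1825, 1.7171, 0.0, 1.2425, -1.2863]
wrist_force [-0.3707, -0.3383, 0.4599]
moment [-0.004, -0.016, 0.0185]
finger_force 0.0
grip_width 0.0854
xtool [-1.     0.024  0.001] z [-5.e-04 -1.e-04 -1.e+00] clockwise yaw deg -178.6
shift [-0.0002 -0.0009 -0.0038]
```

Emit:
{"api": "play_rows", "payload": {"targets": [[0,0,0,0,-0.001,0.018,100],[0,0,0,0,0,0.018,100],[0,0,0,0,0,0.018,100],[0,0,0,0,0,0.018,100],[0,0,0,0,0,0.018,100]]}}

```text
time_s: 2.18
ee_pos: [0.5328, 0.1428, 0.1657]
eef_rot: [0.038, 3.141, -0.0]
wrist_force: [-0.6, -0.6, -0.1]
grip_width: 0.0853
finger_force: 0.0
```

Emit:
{"api": "play_rows", "payload": {"targets": [[0,0,0,0,0,0,56],[0,0,0,0,0,0,56],[0,0,0,0,0,0,56],[0,0,0,0,0,0,56],[0,0,0,0,0,0,56]], "newtons": 20}}

```text
time_s: 2.6
ee_pos: [0.5337, 0.1428, 0.1677]
eef_rot: [0.033, 3.14, 0.001]
wrist_force: [0.1, 0.4, -0.6]
grip_width: 0.048
finger_force: 0.0
```

```bash
python3 - <<'E'
from h import *
st([.533,.1425,.1665])
ims=[]
for n,P in(("top",(.533,.1425,.2)),("side",(.533,.1425,.18))):
    p,d=camera(n);u,v=pix(n,P).astype(int);x,y=u-35,v-30
    ims.append(cv2.resize(p[y:y+60,x:x+70,::-1],(400,343),interpolation=cv2.INTER_CUBIC))
cv2.imwrite("pics/crop1.png",np.hstack(ims))
E
```

```text
time_s 2.6
ee_pos [0.5337, 0.1428, 0.1677]
joint_positions [0.2587, 0.266, 1.8162, -0.0, 1.0575, -1.2912]
wrist_force [0.0819, 0.3527, -0.6257]
moment [-0.0357, -0.0155, -0.0198]
finger_force 0.0
grip_width 0.048
xtool [-1.     0.021 -0.002] z [ 1.9e-03  5.0e-04 -1.0e+00] clockwise yaw deg -178.8
shift [ 0.0007 -0.0003  0.0012]
```

View pics/crop1.png

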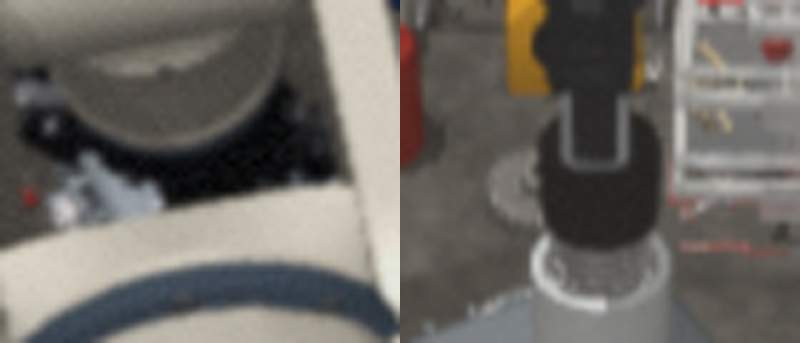

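The finger sits centred laterally on the cap in the side view (crop x≈597 against 600). I'll check from depth how low its tip really reaches before gripping.

```bash
python3 - <<'E'
from h import *
p,d=camera("side");W=cloud("side",d)
u,v=pix("side",(.533,.1425,.18)).astype(int)
for c in(u-9,u-4,u,u+4):
    print(c,[(r,*(1000*W[r,c]).round(0).astype(int)[1:].tolist(),int(p[r,c].mean())) for r in range(v-16,v+22,2)])
E
```

```text
251 [(198, 198, 261, 51), (200, 197, 256, 66), (202, -139, 1, 89), (204, 750, 664, 79), (206, 142, 201, 46), (208, 146, 199, 41), (210, 153, 200, 39), (212, 155, 196, 37), (214, 158, 194, 37), (216, 158, 189, 37), (218, 154, 180, 36), (220, 154, 176, 35), (222, 155, 171, 41), (224, 151, 163, 74), (226, 143, 151, 122), (228, 143, 145, 108), (230, 144, 141, 113), (232, 150, 141, 149), (234, 156, 141, 194)]
256 [(198, 199, 262, 42), (200, 199, 257, 41), (202, 180, 239, 42), (204, 180, 234, 42), (206, 181, 231, 44), (208, 180, 226, 42), (210, 180, 221, 42), (212, 177, 214, 69), (214, 164, 199, 46), (216, 163, 193, 39), (218, 164, 189, 36), (220, 164, 184, 35), (222, 164, 179, 36), (224, 163, 173, 37), (226, 162, 167, 42), (228, 157, 158, 87), (230, 156, 151, 92), (232, 158, 147, 93), (234, 159, 143, 98)]
260 [(198, 199, 262, 43), (200, 197, 257, 41), (202, 179, 238, 41), (204, 182, 236, 41), (206, 182, 232, 45), (208, 180, 226, 43), (210, 750, 664, 41), (212, 178, 215, 65), (214, 163, 198, 45), (216, 161, 192, 37), (218, 163, 188, 39), (220, 163, 183, 36), (222, 164, 179, 36), (224, 164, 174, 38), (226, 162, 167, 41), (228, 158, 159, 83), (230, 158, 153, 96), (232, 157, 147, 98), (234, 159, 144, 94)]
264 [(198, 200, 263, 41), (200, 198, 257, 66), (202, 175, 236, 100), (204, 173, 230, 102), (206, 172, 224, 101), (208, 175, 222, 100), (210, 177, 219, 102), (212, 175, 212, 84), (214, 162, 197, 39), (216, 164, 194, 37), (218, 161, 187, 38), (220, 162, 182, 37), (222, 162, 178, 38), (224, 163, 173, 36), (226, 161, 167, 49), (228, 159, 160, 93), (230, 159, 154, 101), (232, 159, 149, 98), (234, 159, 144, 98)]
```

```bash
python3 - <<'E'
from h import *
p,d=camera("side");f=np.load("pics/side0.npz");d0=f["d"];p0=f["p"]
for r in(208,211,214,217,220,223,226):print(r,((d0-d)[r,246:276]*1000).round(0).astype(int).tolist())
a=np.hstack([p0[190:240,230:295],p[190:240,230:295]]).astype(float)
a=(255*np.clip(a/160,0,1)**.5).astype(np.uint8)[:,:,::-1]
cv2.imwrite("pics/gam.png",cv2.resize(a,None,fx=6,fy=6,interpolation=cv2.INTER_CUBIC))
st()
E
```

```text
208 [4, -3, 6, 2, -1, 2, 0, 31, 37, 48, 43, 47, 33, 34, 41, 43, 46, 34, 38, -1, -3, -1, 0, -3, -3, 1, -4, -3, 1, 2]
211 [0, 2, 1, -1, 1, 0, -3, 20, 25, 31, 31, 35, 29, 32, 34, 31, 31, 27, 22, 1, 1, -758, 1, -1, -4, -6, 2, -1, 0, -2]
214 [1, 1, 2, -1, -3, 2, 1, -1, 1, 1, -1, 1, -1, 0, 1, 3, -1, 1, 1, -2, 1, 0, -5, -3, -1, 3, -2, 1, -4, -2]
217 [3, 3, -2, 0, -3, -1, -2, 0, 2, 0, -2, -2, -2, -2, 1, 1, 2, 1, 1, 1, 2, 0, 1, 0, -3, -2, 1, -4, 1, -1]
220 [3, 1, -5, -2, 0, 0, 0, 0, 1, 0, 2, -2, 0, -1, -3, 1, 0, 1, 0, -2, 0, -2, -1, 1, 2, 4, -2, 6, 0, -4]
223 [-2, -3, 6, 1, -1, 1, 2, -2, 0, -1, -3, 3, -1, 1, -4, -1, 2, 0, -1, -2, -2, -2, 2, 2, -5, 1, 1, -2, -1, -3]
226 [0, 1, 4, -2, 1, 0, -1, -2, -4, 4, -1, -2, -1, 0, 0, 0, -2, 2, 3, -2, -3, 2, -1, 0, 2, -1, -1, 1, 4, 3]
time_s 2.8
ee_pos [0.5333, 0.1426, 0.167]
joint_positions [0.2586, 0.2666, 1.8171, 0.0, 1.0571, -1.2917]
wrist_force [0.3169, -0.1511, -0.4303]
moment [0.0386, 0.0098, 0.009]
finger_force 0.0
grip_width 0.0478
xtool [-1.     0.02  -0.001] z [ 8.e-04  2.e-04 -1.e+00] clockwise yaw deg -178.8
```

View pics/gam.png

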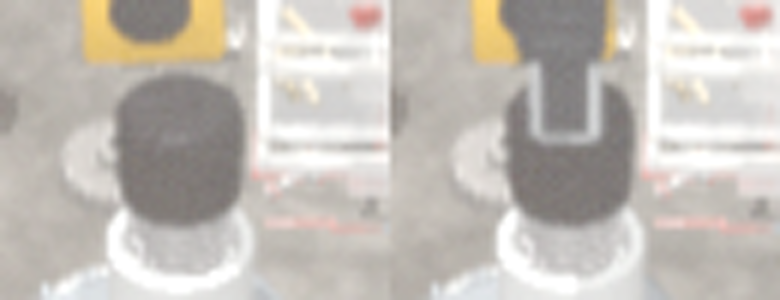

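The pictures show the finger tip ending at about z≈0.21, just above the cap, although telemetry says TCP z = 0.167. Nothing appears in front of the cap below row 213. I'll open a bit, go down one small step and see how the visible tip follows.

Emit:
{"api": "play_rows", "payload": {"targets": [[0,0,0,0,0,0,75],[0,0,0,0,0,0,75],[0,0,0,0,0,0.004,75],[0,0,0,0,0,0.004,75],[0,0,0,0,0,0,75]]}}

```text
time_s: 3.22
ee_pos: [0.5323, 0.1424, 0.1574]
eef_rot: [-0.032, -3.14, 0.001]
wrist_force: [0.5, 0.8, -0.2]
grip_width: 0.0642
finger_force: 0.0
```

```bash
cat >> h.py <<'E'
def tip():
    p,d=camera("side");d0=np.load("pics/side0.npz")["d"];W=cloud("side",d)
    m=(d>0)&(d0>0)&(d0-d>.006)&(abs(W[...,0]-.533)<.009)&(W[...,1]>.15)&(W[...,1]<.22)&(W[...,2]<.3)
    r=np.array([np.nonzero(m[:,c])[0].max() for c in range(255,265)])
    print("tip rows",r, W[np.median(r).astype(int)-1,255:265].mean(0).round(4), "lowest z",np.percentile(W[m][:,2],1).round(4))
    # step edges down the centre column
    for q in range(int(np.median(r))-20,int(np.median(r))+3,2):print(q,np.median(W[q,256:264],0).round(3)[1:],end=" ")
E
python3 - <<'E'
from h import *
st(); tip()
E
```

```text
time_s 3.2167
ee_pos [0.5323, 0.1424, 0.1574]
joint_positions [0.2586, 0.2774, 1.8262, -0.0, 1.0395, -1.2919]
wrist_force [0.5407, 0.7945, -0.178]
moment [0.0618, 0.0143, 0.032]
finger_force 0.0
grip_width 0.0642
xtool [-1.     0.02   0.001] z [-1.5e-03 -4.0e-04 -1.0e+00] clockwise yaw deg -178.8
tip rows [218 218 218 218 218 218 218 218 218 218] [0.5327 0.1861 0.2092] lowest z 0.2027
198 [0.19  0.255] 200 [0.2   0.259] 202 [0.206 0.258] 204 [0.206 0.255] 206 [0.206 0.25 ] 208 [0.189 0.232] 210 [0.189 0.228] 212 [0.189 0.223] 214 [0.187 0.217] 216 [0.189 0.214] 218 [0.181 0.203] 220 [0.163 0.183]
```

Telemetry and picture disagree by about 45 mm in tip height. A gentle close at this height will tell: 20 N, and neither hypothesis puts the rim in the way.

Emit:
{"api": "play_rows", "payload": {"targets": [[0,0,0,0,0,0,45],[0,0,0,0,0,0,45],[0,0,0,0,0,0,45],[0,0,0,0,0,0,45],[0,0,0,0,0,0,45]], "newtons": 20}}

```text
time_s: 3.68
ee_pos: [0.5331, 0.1425, 0.1586]
eef_rot: [0.032, 3.141, -0.0]
wrist_force: [-0.7, -0.2, -0.4]
grip_width: 0.0384
finger_force: 0.0
```

```bash
python3 - <<'E'
from h import *
st(); tip()
E
```

```text
time_s 3.6833
ee_pos [0.5331, 0.1425, 0.1586]
joint_positions [0.2586, 0.2762, 1.825, -0.0, 1.0403, -1.2919]
wrist_force [-0.7265, -0.1609, -0.4291]
moment [0.0183, 0.0372, 0.0261]
finger_force 0.0
grip_width 0.0384
xtool [-1.    0.02 -0.  ] z [ 1.e-04 -0.e+00 -1.e+00] clockwise yaw deg -178.8
tip rows [215 215 215 215 215 215 215 215 215 215] [0.5332 0.1741 0.2067] lowest z 0.2007
195 [0.202 0.27 ] 197 [0.187 0.256] 199 [0.192 0.255] 201 [0.193 0.251] 203 [0.194 0.248] 205 [0.175 0.229] 207 [0.175 0.224] 209 [0.177 0.221] 211 [0.175 0.214] 213 [0.176 0.21 ] 215 [0.17  0.201] 217 [0.156 0.185]
```

It closed to 38 mm with no contact, so the pictures are right: the real finger tips are about 44 mm higher than telemetry z says. I'll use the camera for height. Opening and descending 35 mm.

Emit:
{"api": "play_rows", "payload": {"targets": [[0,0,0,0,0,0,78],[0,0,0,0,0,0,78],[0,0,0,0,0,0,78],[0,0,0,0,0,0,78],[0,0,0,0,0,0.005,78]]}}

```text
time_s: 4.15
ee_pos: [0.5336, 0.1427, 0.1542]
eef_rot: [0.032, 3.14, 0.001]
wrist_force: [0.2, 0.1, 0.2]
grip_width: 0.0664
finger_force: 0.0
```

Emit:
{"api": "play_rows", "payload": {"targets": [[0,0,0,0,0,0.01,78],[0,0,0,0,0,0.01,78],[0,0,0,0,0,0.005,78],[0,0,0,0,0,0.004,78],[0,0,0,0,0,0,78]]}}

```text
time_s: 4.57
ee_pos: [0.5322, 0.1423, 0.1231]
eef_rot: [-0.032, -3.139, 0.001]
wrist_force: [-0.4, 0.6, -0.2]
grip_width: 0.0667
finger_force: 0.0
```

Emit:
{"api": "play_rows", "payload": {"targets": [[0,0,0,0,0,0,56],[0,0,0,0,0,0,56],[0,0,0,0,0,0,56],[0,0,0,0,0,0,56],[0,0,0,0,0,0,56]]}}

```text
time_s: 4.98
ee_pos: [0.5332, 0.1426, 0.1248]
eef_rot: [0.032, 3.141, 0.0]
wrist_force: [0.3, -0.0, 0.3]
grip_width: 0.048
finger_force: 0.0
```

```bash
python3 - <<'E'
from h import *
st(); tip()
E
```

```text
time_s 4.9833
ee_pos [0.5332, 0.1426, 0.1248]
joint_positions [0.2586, 0.3167, 1.8545, -0.0, 0.9698, -1.2919]
wrist_force [0.3046, -0.0292, 0.3043]
moment [-0.0064, -0.029, -0.0093]
finger_force 0.0148
grip_width 0.048
xtool [-1.     0.02  -0.001] z [ 5.e-04  1.e-04 -1.e+00] clockwise yaw deg -178.8
tip rows [223 230 230 230 230 230 230 230 230 230] [0.5334 0.1783 0.1733] lowest z 0.1673
210 [0.206 0.241] 212 [0.204 0.235] 214 [0.194 0.223] 216 [0.198 0.221] 218 [0.199 0.217] 220 [0.18  0.197] 222 [0.181 0.193] 224 [0.181 0.188] 226 [0.18  0.182] 228 [0.18  0.177] 230 [0.174 0.167] 232 [0.16  0.149]
```

The tip is now at z≈0.169 around the cap, as wanted. Gripping gently.

Emit:
{"api": "play_rows", "payload": {"targets": [[0,0,0,0,0,0,40],[0,0,0,0,0,0,40],[0,0,0,0,0,0,40],[0,0,0,0,0,0,40],[0,0,0,0,0,0,40]], "newtons": 25}}

```text
time_s: 5.45
ee_pos: [0.5332, 0.1427, 0.1247]
eef_rot: [0.032, 3.141, 0.0]
wrist_force: [-0.2, 0.6, 2.2]
grip_width: 0.0413
finger_force: 27.0
```

```bash
python3 - <<'E'
from h import *
st(); tip()
E
```

```text
time_s 5.45
ee_pos [0.5332, 0.1427, 0.1247]
joint_positions [0.2587, 0.317, 1.8545, 0.0001, 0.9697, -1.2919]
wrist_force [-0.2311, 0.555, 2.2312]
moment [0.1243, -0.0339, 0.0285]
finger_force 26.9503
grip_width 0.0413
xtool [-1.    0.02 -0.  ] z [ 4.e-04  2.e-04 -1.e+00] clockwise yaw deg -178.8
tip rows [218 229 229 229 229 229 229 229 229 229] [0.5335 0.1758 0.1736] lowest z 0.1699
209 [0.205 0.242] 211 [0.203 0.236] 213 [0.191 0.222] 215 [0.193 0.22 ] 217 [0.195 0.217] 219 [0.177 0.197] 221 [0.177 0.192] 223 [0.178 0.188] 225 [0.178 0.183] 227 [0.178 0.178] 229 [0.174 0.17 ] 231 [0.16  0.153]
```

Gripped at 41.3 mm with almost no side force, so it's centred. Now turning backward, rising 1.6 mm/rad.

Emit:
{"api": "play_rows", "payload": {"targets": [[0,0,-3,0,0,-8e-05,40],[0,0,-3,0,0,-8e-05,40],[0,0,-3,0,0,-8e-05,40],[0,0,-3,0,0,-8e-05,40],[0,0,0,0,0,0,40]], "newtons": 25}}

```text
time_s: 5.92
ee_pos: [0.5332, 0.1425, 0.125]
eef_rot: [-0.3, 3.127, -0.0]
wrist_force: [-0.2, -0.2, 3.7]
grip_width: 0.0416
finger_force: 27.3
```

Emit:
{"api": "play_rows", "payload": {"targets": [[0,0,-3,0,0,-6e-05,40],[0,0,-3,0,0,-6e-05,40],[0,0,-3,0,0,-6e-05,40],[0,0,-3,0,0,-6e-05,40],[0,0,0,0,0,0,40]]}}

```text
time_s: 6.33
ee_pos: [0.5332, 0.1425, 0.1252]
eef_rot: [-0.623, 3.079, -0.0]
wrist_force: [0.1, 0.1, 4.4]
grip_width: 0.0412
finger_force: 27.3
```

```bash
python3 - <<'E'
from h import *
st()
E
```

```text
time_s 6.3333
ee_pos [0.5332, 0.1425, 0.1252]
joint_positions [0.2585, 0.3163, 1.8541, -0.0002, 0.9709, -1.7114]
wrist_force [0.1185, 0.0994, 4.4395]
moment [0.0271, 0.0105, 0.0364]
finger_force 27.2518
grip_width 0.0412
xtool [-0.921 -0.389 -0.   ] z [ 4.e-04 -0.e+00 -1.e+00] clockwise yaw deg 157.1
```

Emit:
{"api": "play_rows", "payload": {"targets": [[0,0,-2.5,0,0,-5e-05,40],[0,0,-2.5,0,0,-5e-05,40],[0,0,-2.5,0,0,-5e-05,40],[0,0,0,0,0,0,40],[0,0,0,0,0,0,40]]}}

```text
time_s: 6.75
ee_pos: [0.5332, 0.1425, 0.1254]
eef_rot: [-0.817, 3.033, -0.0]
wrist_force: [1.0, 0.4, 4.2]
grip_width: 0.0413
finger_force: 27.3
```

Emit:
{"api": "play_rows", "payload": {"targets": [[0,0,-2.5,0,0,-5e-05,40],[0,0,-2.5,0,0,-5e-05,40],[0,0,-2.5,0,0,-5e-05,40],[0,0,0,0,0,0,40],[0,0,0,0,0,0,40]]}}

```text
time_s: 7.17
ee_pos: [0.5329, 0.1424, 0.1251]
eef_rot: [1.014, -2.973, 0.0]
wrist_force: [1.1, -0.1, 0.7]
grip_width: 0.0414
finger_force: 26.9
```

The upward push vanished at about 39°, which may be the end of the thread. Probing down gently.

Emit:
{"api": "play_rows", "payload": {"targets": [[0,0,0,0,0,0.0002,40],[0,0,0,0,0,0.0002,40],[0,0,0,0,0,0,40],[0,0,0,0,0,0,40],[0,0,0,0,0,0,40]]}}

```text
time_s: 7.58
ee_pos: [0.533, 0.1424, 0.1249]
eef_rot: [1.018, -2.972, 0.0]
wrist_force: [0.2, -1.9, 0.6]
grip_width: 0.0415
finger_force: 27.0
```

Emit:
{"api": "play_rows", "payload": {"targets": [[0,0,0,0,0,0.0004,40],[0,0,0,0,0,0.0004,40],[0,0,0,0,0,0.0004,40],[0,0,0,0,0,0,40],[0,0,0,0,0,0,40]]}}

```text
time_s: 8.0
ee_pos: [0.5327, 0.1424, 0.1231]
eef_rot: [1.018, -2.971, -0.0]
wrist_force: [3.3, -0.2, -4.6]
grip_width: 0.0412
finger_force: 26.6
```

No resistance: it has come off the end. Following it down.

Emit:
{"api": "play_rows", "payload": {"targets": [[0,0,0,0,0,0.0005,40],[0,0,0,0,0,0.0005,40],[0,0,0,0,0,0.0005,40],[0,0,0,0,0,0.0005,40],[0,0,0,0,0,0,40]]}}

```text
time_s: 8.42
ee_pos: [0.5329, 0.1426, 0.1217]
eef_rot: [1.018, -2.972, -0.0]
wrist_force: [1.3, 0.7, -2.1]
grip_width: 0.0413
finger_force: 26.8
```

Emit:
{"api": "play_rows", "payload": {"targets": [[0,0,0,0,0,0.0004,40],[0,0,0,0,0,0.0003,40],[0,0,0,0,0,0,40],[0,0,0,0,0,0,40],[0,0,0,0,0,0,40]]}}

```text
time_s: 8.83
ee_pos: [0.533, 0.1426, 0.1211]
eef_rot: [1.019, -2.972, -0.0]
wrist_force: [0.2, -0.9, -0.8]
grip_width: 0.0412
finger_force: 26.9
```

```bash
python3 - <<'E'
from h import *
st()
E
```

```text
time_s 8.8333
ee_pos [0.533, 0.1426, 0.1211]
joint_positions [0.2586, 0.3214, 1.8575, 0.0001, 0.9627, -1.9726]
wrist_force [0.2269, -0.9463, -0.8174]
moment [-0.033, -0.1444, -0.0005]
finger_force 26.8875
grip_width 0.0412
xtool [-0.79  -0.613 -0.   ] z [-0.e+00  1.e-04 -1.e+00] clockwise yaw deg 142.2
```

Emit:
{"api": "play_rows", "payload": {"targets": [[0,0,0,0,0,0.0002,40],[0,0,0,0,0,0.0002,40],[0,0,0,0,0,0,40],[0,0,0,0,0,0,40],[0,0,0,0,0,0,40]]}}

```text
time_s: 9.25
ee_pos: [0.533, 0.1426, 0.1208]
eef_rot: [-1.019, 2.972, 0.0]
wrist_force: [-0.0, -1.2, 1.9]
grip_width: 0.0413
finger_force: 27.2
```

Emit:
{"api": "play_rows", "payload": {"targets": [[0,0,0,0,0,0.0002,40],[0,0,0,0,0,0.0001,40],[0,0,0,0,0,0,40],[0,0,0,0,0,0,40],[0,0,0,0,0,0,40]]}}

```text
time_s: 9.67
ee_pos: [0.5331, 0.1426, 0.1206]
eef_rot: [-1.018, 2.972, 0.0]
wrist_force: [-1.2, -0.8, 5.6]
grip_width: 0.0416
finger_force: 27.5
```

It has landed (push 5.6 N after falling about 4.8 mm). Now forward, 10 mm per turn downward.

Emit:
{"api": "play_rows", "payload": {"targets": [[0,0,4,0,0,0.0001,40],[0,0,4,0,0,0.00011,40],[0,0,4,0,0,0.00011,40],[0,0,4,0,0,0.00011,40],[0,0,4,0,0,0.00011,40]], "newtons": 30}}

```text
time_s: 10.08
ee_pos: [0.5334, 0.1426, 0.12]
eef_rot: [-0.482, 3.104, 0.0]
wrist_force: [-0.7, 0.6, 4.8]
grip_width: 0.0414
finger_force: 29.7
```

Emit:
{"api": "play_rows", "payload": {"targets": [[0,0,4,0,0,0.00011,40],[0,0,4,0,0,0.00011,40],[0,0,4,0,0,0.00011,40],[0,0,4,0,0,0.00011,40],[0,0,4,0,0,0.00011,40]]}}

```text
time_s: 10.5
ee_pos: [0.5334, 0.1426, 0.1195]
eef_rot: [0.065, 3.14, 0.0]
wrist_force: [-0.0, 1.0, 4.9]
grip_width: 0.0413
finger_force: 29.7
```

```bash
python3 - <<'E'
from h import *
st()
E
```

```text
time_s 10.5
ee_pos [0.5334, 0.1426, 0.1195]
joint_positions [0.2586, 0.3236, 1.8586, -0.0, 0.9585, -1.271]
wrist_force [-0.0232, 0.9808, 4.9207]
moment [0.2227, 0.0018, 0.0342]
finger_force 29.7394
grip_width 0.0413
xtool [-0.999  0.041 -0.001] z [ 9.e-04  2.e-04 -1.e+00] clockwise yaw deg -177.6
```

Force is steady. Another 140°.

Emit:
{"api": "play_rows", "payload": {"targets": [[0,0,5.6,0,0,0.000155,40],[0,0,5.6,0,0,0.000155,40],[0,0,5.6,0,0,0.000155,40],[0,0,5.6,0,0,0.000155,40],[0,0,5.6,0,0,0.000155,40]]}}

```text
time_s: 10.92
ee_pos: [0.5335, 0.1429, 0.1188]
eef_rot: [0.825, 3.031, 0.001]
wrist_force: [0.4, 2.2, 3.9]
grip_width: 0.0415
finger_force: 29.8
```

Emit:
{"api": "play_rows", "payload": {"targets": [[0,0,5.6,0,0,0.000155,40],[0,0,5.6,0,0,0.000155,40],[0,0,5.6,0,0,0.000155,40],[0,0,5.6,0,0,0.000155,40],[0,0,5.6,0,0,0.000155,40]]}}

```text
time_s: 11.33
ee_pos: [0.5337, 0.143, 0.118]
eef_rot: [1.533, 2.741, 0.002]
wrist_force: [1.1, 2.1, 3.1]
grip_width: 0.0415
finger_force: 29.8
```

Emit:
{"api": "play_rows", "payload": {"targets": [[0,0,5.6,0,0,0.000155,40],[0,0,5.6,0,0,0.000155,40],[0,0,5.6,0,0,0.000155,40],[0,0,5.6,0,0,0.000155,40],[0,0,5.6,0,0,0.000155,40]]}}

```text
time_s: 11.75
ee_pos: [0.5341, 0.1431, 0.1173]
eef_rot: [2.151, 2.289, 0.004]
wrist_force: [1.0, 1.6, 5.0]
grip_width: 0.0415
finger_force: 29.9
```

Emit:
{"api": "play_rows", "payload": {"targets": [[0,0,5.6,0,0,0.000155,40],[0,0,5.6,0,0,0.000155,40],[0,0,5.6,0,0,0.000155,40],[0,0,5.6,0,0,0.000155,40],[0,0,5.6,0,0,0.000155,40]]}}

```text
time_s: 12.17
ee_pos: [0.5342, 0.143, 0.1165]
eef_rot: [2.641, 1.701, 0.004]
wrist_force: [2.5, 2.1, 3.2]
grip_width: 0.0413
finger_force: 30.0
```

Emit:
{"api": "play_rows", "payload": {"targets": [[0,0,5.6,0,0,0.000155,40],[0,0,5.6,0,0,0.000155,40],[0,0,5.6,0,0,0.000155,40],[0,0,5.6,0,0,0.000155,40],[0,0,5.6,0,0,0.000155,40]]}}

```text
time_s: 12.58
ee_pos: [0.5344, 0.1429, 0.1158]
eef_rot: [2.974, 1.012, 0.004]
wrist_force: [3.2, 0.6, 3.0]
grip_width: 0.0415
finger_force: 30.0
```

Emit:
{"api": "play_rows", "payload": {"targets": [[0,0,0,0,0,0,40],[0,0,0,0,0,0,60],[0,0,0,0,0,0,65],[0,0,0,0,0,0,65],[0,0,0,0,0,0,65]]}}

```text
time_s: 13.0
ee_pos: [0.5324, 0.1423, 0.115]
eef_rot: [-2.971, -1.021, 0.002]
wrist_force: [-0.5, -0.4, -0.5]
grip_width: 0.0555
finger_force: 0.0
```

```bash
python3 - <<'E'
from h import *
st(); tip()
p,d=camera("side");W=cloud("side",d);np.savez("pics/side2.npz",p=p,d=d)
u,v=pix("side",(.533,.1425,.17)).astype(int)
a=np.hstack([np.load("pics/side0.npz")["p"][v-25:v+30,u-32:u+33],p[v-25:v+30,u-32:u+33]]).astype(float)
a=(255*np.clip(a/160,0,1)**.5).astype(np.uint8)[:,:,::-1]
cv2.imwrite("pics/mid.png",cv2.resize(a,None,fx=6,fy=6,interpolation=cv2.INTER_CUBIC))
E
```

```text
time_s 13.0
ee_pos [0.5324, 0.1423, 0.115]
joint_positions [0.2586, 0.329, 1.8626, -0.0001, 0.9511, 1.1675]
wrist_force [-0.475, -0.3969, -0.4785]
moment [0.0174, 0.0407, -0.0124]
finger_force 0.0
grip_width 0.0555
xtool [ 0.789  0.615 -0.001] z [-1.1e-03 -4.0e-04 -1.0e+00] clockwise yaw deg -37.9
tip rows [194 196 230 228 230 229 230 228 229 229] [0.534  0.1633 0.163 ] lowest z 0.1602
209 [0.139 0.191] 211 [0.146 0.192] 213 [0.15 0.19] 215 [0.157 0.191] 217 [0.161 0.189] 219 [0.164 0.186] 221 [0.163 0.181] 223 [0.163 0.176] 225 [0.163 0.171] 227 [0.164 0.166] 229 [0.163 0.16 ] 231 [0.162 0.154]
```

View pics/mid.png

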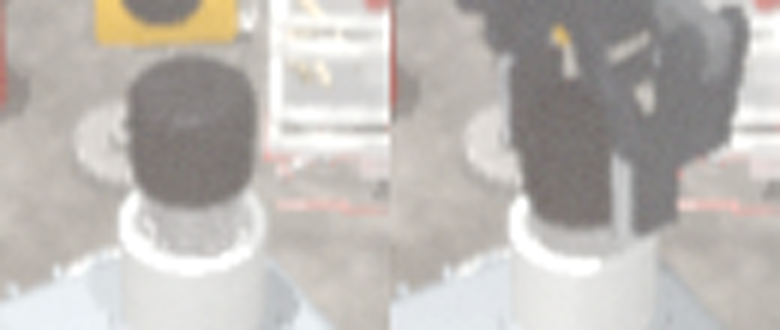

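The picture shows the cap top at z≈0.191 (expected 0.1915 after half a turn), upright in the neck. Swinging back open, then regripping.

Emit:
{"api": "play_rows", "payload": {"targets": [[0,0,-7,0,0,0,70],[0,0,-7,0,0,0,70],[0,0,-7,0,0,0,70],[0,0,-7,0,0,0,70],[0,0,-7,0,0,0,70]]}}

```text
time_s: 13.52
ee_pos: [0.5328, 0.1425, 0.1153]
eef_rot: [-2.522, -1.873, 0.001]
wrist_force: [0.5, 0.2, 0.5]
grip_width: 0.0598
finger_force: 0.0
```

Emit:
{"api": "play_rows", "payload": {"targets": [[0,0,-7,0,0,0,70],[0,0,-7,0,0,0,70],[0,0,-7,0,0,0,70],[0,0,-7,0,0,0,70],[0,0,-7,0,0,0,70]]}}

```text
time_s: 13.93
ee_pos: [0.5329, 0.1425, 0.1153]
eef_rot: [-1.842, -2.545, 0.0]
wrist_force: [0.1, -0.2, -0.4]
grip_width: 0.0596
finger_force: 0.0
```

Emit:
{"api": "play_rows", "payload": {"targets": [[0,0,-7,0,0,0,70],[0,0,-7,0,0,0,70],[0,0,-7,0,0,0,70],[0,0,-7,0,0,0,70],[0,0,-7,0,0,0,70]]}}

```text
time_s: 14.35
ee_pos: [0.5328, 0.1425, 0.1153]
eef_rot: [-0.991, -2.981, 0.0]
wrist_force: [0.6, -0.0, -0.5]
grip_width: 0.0598
finger_force: 0.0
```

Emit:
{"api": "play_rows", "payload": {"targets": [[0,0,-7,0,0,0,70],[0,0,-7,0,0,0,70],[0,0,-7,0,0,0,70],[0,0,-7,0,0,0,70],[0,0,-7,0,0,0,70]]}}

```text
time_s: 14.77
ee_pos: [0.5328, 0.1424, 0.1153]
eef_rot: [-0.049, -3.141, 0.0]
wrist_force: [0.0, -0.2, 0.1]
grip_width: 0.0597
finger_force: 0.0
```

Emit:
{"api": "play_rows", "payload": {"targets": [[0,0,-7,0,0,0,70],[0,0,-7,0,0,0,70],[0,0,-7,0,0,0,70],[0,0,-7,0,0,0,70],[0,0,-7,0,0,0,70]]}}

```text
time_s: 15.18
ee_pos: [0.5328, 0.1425, 0.1153]
eef_rot: [0.898, -3.01, 0.0]
wrist_force: [0.4, -0.0, -0.3]
grip_width: 0.0597
finger_force: 0.0
```

```bash
python3 - <<'E'
from h import *
st([.5332,.1427,.1158])
E
```

```text
time_s 15.1833
ee_pos [0.5328, 0.1425, 0.1153]
joint_positions [0.2586, 0.3288, 1.8622, -0.0, 0.9509, -1.8919]
wrist_force [0.3634, -0.0187, -0.2606]
moment [-0.0378, -0.0209, 0.0037]
finger_force 0.0
grip_width 0.0597
xtool [-0.837 -0.548  0.   ] z [-3.e-04 -1.e-04 -1.e+00] clockwise yaw deg 146.8
shift [-0.0004 -0.     -0.0005]
```

Emit:
{"api": "play_rows", "payload": {"targets": [[0,0,0,-0.0004,0,0,40],[0,0,0,0,0,0,40],[0,0,0,0,0,0,40],[0,0,0,0,0,0,40],[0,0,0,0,0,0,40]], "newtons": 30}}

```text
time_s: 15.6
ee_pos: [0.5335, 0.1427, 0.1155]
eef_rot: [-0.885, 3.014, -0.0]
wrist_force: [-0.9, -1.0, 0.8]
grip_width: 0.0413
finger_force: 31.5
```

Emit:
{"api": "play_rows", "payload": {"targets": [[0,0,4,0,0,0.00011,40],[0,0,4,0,0,0.00011,40],[0,0,4,0,0,0.00011,40],[0,0,4,0,0,0.00011,40],[0,0,4,0,0,0.00011,40]]}}

```text
time_s: 16.02
ee_pos: [0.5333, 0.1428, 0.1149]
eef_rot: [-0.344, 3.123, 0.0]
wrist_force: [0.3, 0.6, 1.6]
grip_width: 0.0416
finger_force: 31.5
```

20° done, 160° more.

Emit:
{"api": "play_rows", "payload": {"targets": [[0,0,5.4,0,0,0.00015,40],[0,0,5.4,0,0,0.00015,40],[0,0,5.4,0,0,0.00015,40],[0,0,5.4,0,0,0.00015,40],[0,0,5.4,0,0,0.00015,40]]}}

```text
time_s: 16.43
ee_pos: [0.5334, 0.1428, 0.1142]
eef_rot: [0.396, 3.116, 0.0]
wrist_force: [0.7, 0.6, 0.6]
grip_width: 0.0411
finger_force: 31.5
```

Emit:
{"api": "play_rows", "payload": {"targets": [[0,0,5.4,0,0,0.00015,40],[0,0,5.4,0,0,0.00015,40],[0,0,5.4,0,0,0.00015,40],[0,0,5.4,0,0,0.00015,40],[0,0,5.4,0,0,0.00015,40]]}}

```text
time_s: 16.85
ee_pos: [0.5336, 0.1429, 0.1134]
eef_rot: [1.113, 2.937, 0.001]
wrist_force: [1.0, 0.4, -0.2]
grip_width: 0.0413
finger_force: 31.5
```

Emit:
{"api": "play_rows", "payload": {"targets": [[0,0,5.4,0,0,0.00015,40],[0,0,5.4,0,0,0.00015,40],[0,0,5.4,0,0,0.00015,40],[0,0,5.4,0,0,0.00015,40],[0,0,5.4,0,0,0.00015,40]]}}

```text
time_s: 17.27
ee_pos: [0.5338, 0.143, 0.1127]
eef_rot: [1.768, 2.596, 0.001]
wrist_force: [0.5, 0.5, 0.9]
grip_width: 0.041
finger_force: 31.5
```

Emit:
{"api": "play_rows", "payload": {"targets": [[0,0,5.4,0,0,0.00015,40],[0,0,5.4,0,0,0.00015,40],[0,0,5.4,0,0,0.00015,40],[0,0,5.4,0,0,0.00015,40],[0,0,5.4,0,0,0.00015,40]]}}

```text
time_s: 17.68
ee_pos: [0.5339, 0.143, 0.112]
eef_rot: [2.325, 2.112, 0.002]
wrist_force: [1.9, 0.6, -0.2]
grip_width: 0.0417
finger_force: 31.5
```

Emit:
{"api": "play_rows", "payload": {"targets": [[0,0,5.4,0,0,0.00015,40],[0,0,5.4,0,0,0.00015,40],[0,0,5.4,0,0,0.00015,40],[0,0,5.4,0,0,0.00015,40],[0,0,5.4,0,0,0.00015,40]]}}

```text
time_s: 18.1
ee_pos: [0.534, 0.1429, 0.1113]
eef_rot: [2.754, 1.511, 0.002]
wrist_force: [1.3, -0.7, -1.3]
grip_width: 0.0413
finger_force: 31.5
```

Emit:
{"api": "play_rows", "payload": {"targets": [[0,0,5.4,0,0,0.00015,40],[0,0,5.4,0,0,0.00015,40],[0,0,5.4,0,0,0.00015,40],[0,0,5.4,0,0,0.00015,40],[0,0,3,0,0,8e-05,40]]}}

```text
time_s: 18.52
ee_pos: [0.5341, 0.1428, 0.1106]
eef_rot: [3.013, 0.889, 0.002]
wrist_force: [1.5, 0.0, -0.1]
grip_width: 0.0412
finger_force: 31.5
```

Emit:
{"api": "play_rows", "payload": {"targets": [[0,0,0,0,0,0,40],[0,0,0,0,0,0,40],[0,0,0,0,0,0,40],[0,0,0,0,0,0,40],[0,0,0,0,0,0,40]]}}

```text
time_s: 18.93
ee_pos: [0.5339, 0.1429, 0.1106]
eef_rot: [3.01, 0.9, 0.002]
wrist_force: [3.8, 0.6, -1.0]
grip_width: 0.0412
finger_force: 31.5
```

```bash
python3 - <<'E'
from h import *
st()
p,d=camera("side");W=cloud("side",d);W0=cloud("side",np.load("pics/side0.npz")["d"])
u,v=pix("side",(.533,.1425,.17)).astype(int)
for c in(u-4,u,u+4):print([(r,*(1000*W[r,c]).round(0).astype(int)[1:].tolist(),int(p[r,c].mean())) for r in range(v-14,v+22,2)])
a=p[v-28:v+30,u-35:u+35].astype(float)
a=(255*np.clip(a/160,0,1)**.5).astype(np.uint8)[:,:,::-1]
cv2.imwrite("pics/end.png",cv2.resize(a,None,fx=8,fy=8,interpolation=cv2.INTER_CUBIC))
E
```

```text
time_s 18.9333
ee_pos [0.5339, 0.1429, 0.1106]
joint_positions [0.2588, 0.3358, 1.8646, -0.0, 0.9401, 1.2488]
wrist_force [3.8223, 0.5984, -0.9604]
moment [0.144, -0.8259, -0.0362]
finger_force 31.4914
grip_width 0.0412
xtool [0.836 0.549 0.001] z [ 1.1e-03  3.0e-04 -1.0e+00] clockwise yaw deg -33.3
[(204, 166, 224, 35), (206, 166, 220, 36), (208, 124, 182, 35), (210, 133, 184, 34), (212, 140, 185, 36), (214, 150, 187, 32), (216, 153, 185, 33), (218, 158, 184, 33), (220, 162, 182, 33), (222, 163, 178, 33), (224, 163, 173, 34), (226, 162, 167, 34), (228, 162, 162, 35), (230, 163, 157, 37), (232, 163, 152, 57), (234, 159, 143, 94), (236, 164, 142, 193), (238, 169, 141, 148)]
[(204, 173, 229, 41), (206, 175, 226, 41), (208, 175, 221, 42), (210, 176, 218, 40), (212, 169, 208, 36), (214, 169, 203, 37), (216, 154, 186, 35), (218, 159, 185, 35), (220, 162, 183, 39), (222, 164, 179, 44), (224, 165, 174, 41), (226, 164, 168, 41), (228, 166, 165, 43), (230, 164, 159, 42), (232, 164, 153, 47), (234, 159, 144, 89), (236, 161, 140, 146), (238, 170, 143, 158)]
[(204, 158, 218, 43), (206, 168, 221, 39), (208, 170, 218, 40), (210, 172, 214, 41), (212, 175, 212, 41), (214, 174, 207, 40), (216, 178, 205, 43), (218, 176, 199, 42), (220, 179, 196, 46), (222, 172, 185, 66), (224, 171, 180, 69), (226, 171, 175, 67), (228, 169, 168, 68), (230, 170, 164, 68), (232, 170, 159, 69), (234, 170, 154, 96), (236, 164, 143, 119), (238, 169, 142, 125)]
```

View pics/end.png

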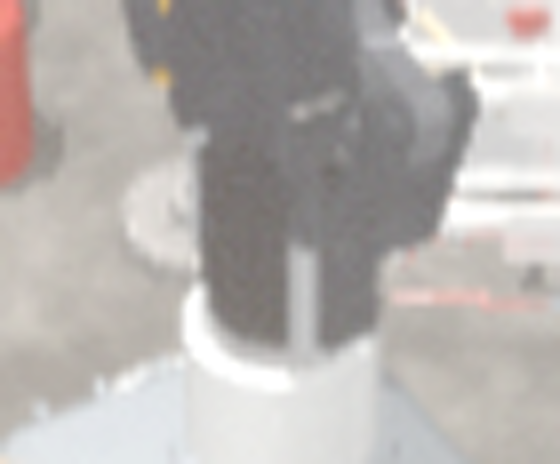

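The final picture shows the cap top at z≈0.186 and the bottom at about 0.151, so the grip centre is about 26 mm above the mouth. The finger tip is about 11 mm clear of the rim. The forces are small and the plug is upright. Handing in.

```bash
python3 -c "
from cell import *
print(sign_off())"
```

```text
the job is handed in; nothing more can be done
None
```

I turned the plug back about 39° until it dropped roughly 4.8 mm, then screwed it forward one full turn with one regrip, and handed the job in with it held still in the fingers, upright, about 26 mm above the neck's mouth; no verdict came back, and telemetry read the finger height about 44 mm low, so I set heights from the camera.

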